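Wedge the rocking control box

ROBOT

A 6-joint arm with a two-finger parallel gripper is mounted at the origin on the work surface. World frame = base frame: x ahead of the robot, y to its left, z up, the work surface at z = 0. Lengths are in m, angles in rad, forces in N, time in s.
With the tool pointing down it reaches from about 0.35 to 0.975 m from the base axis. Payload 4.9 kg.
Tool frame: the origin (TCP) lies midway between the tips of the shut fingers; the grasp point (between the pads) lies manip.grip_depth behind it (manip.grip_depth is the distance from the TCP to the grasp point, in m); z points along the fingers, x is the direction in which the jaws open and shut, and the axes are right-handed (so a half turn about z gives the same grasp; the last joint's range is limited). The gripper opens to 85 mm and grips with 20 to 120 N. Pads are 22 mm wide; open, the fingers measure 114 mm over their backs; the gripper's body (76 mm by 85 mm) begins 54 mm behind the grasp point. The pads swing forward as they close: fully open they stand 13 mm farther back than shut.
Start: joints at [-1.41, 0.053, 1.613, -0, 1.476, -0.119], TCP at [0.173, -0.601, 0.203] pointing down, gripper open.
Joint ranges: [-3.01, 3.01], [-1.01, 2.22], [0.06, 2.58], [-1.02, 4.17], [0.09, 2.62], [-3.14, 3.14]. Speed limits (rad/s): [2.57, 2.57, 3.14, 3.14, 3.14, 3.14].

INTERFACE

Orientations are given as a unit quaternion [w, x, y, z].
In Python, from plant import state, grab_frame, ticket, manip gives the robot as it stands.
- The arm moves only by the tool carry_out, never from a script. Its argument "moves" is a list that holds one entry, the list of rows, each a list of 7 numbers: the turn, a rotation vector about the tool's x, y, z each as a share of 5 degrees, from -1 to 1, then the shift along the tool's x, y, z each as a share of 0.04 m, from -1 to 1, then the gripper command: -1 is shut, 1 is fully open, values between are in proportion. A call has 1 to 8 rows; each row shifts and turns the commanded pose from where the row before left it, along the tool's axes as they then stand; what a row does not reach is not made up. A row lasts 1/12 s, in which the tool goes at most 41.7 mm and 7.16 degrees, less where a joint would pass 70% of its speed; a pose out of reach is approached as far as the arm can. A call with a number of a shift or a turn outside -1 to 1 is refused whole. A call with a gripper value outside its range is refused whole. The fingers move at their own pace and stop on an object; the grip force is fixed at half the most. Time passes only in rows, so rows that do not move let the fingers close. It gives the time, the measured TCP pose, the force and the opening at its end, in the units of the state.
- state(): the state, without advancing time (a new reading comes with each control period).
- grab_frame(name): name is "side" or "top"; returns a dict with "frame" (420x560x3 uint8, red, green, blue), "z_map" (420x560 float32, m along the optical axis (not along the pixel's ray), 0 where there is no reading), "K" (3x3 intrinsics, pixels), "world_from_camera" (4x4, takes a point from camera to world coordinates). Camera axes: x right, y down, z forward; pixel columns grow to the right and rows downward; lengths in m; the calibration is good to about 2 mm. A picture is of the moment at which its call begins.
- ticket.job_done(): hands the job in, once; it reports no verdict.
The state is a dict: "time": time; "joint_pos": joint angles; "joint_vel": joint speeds; "joint_efforts": joint torques, N m; "tool_pos": TCP position; "tool_rot": TCP orientation; "contact_force": force on the tool from outside, world axes, zero at the start; "ft_torque": the same for the moment, N m; "gripper_width": opening from 0.0 (shut) to 1.0 (fully open).
Only numpy, scipy, OpenCV 4.12 (cv2) and the standard library are available. Lean on these libraries where they do the work, as an engineer would, in place of code of your own. Each camera call takes 0.05 s, during which the arm holds its last target.

TASK

The router's control box rocks because one of its feet is too short. Without picking anything up, push the loose wooden wedge, thin end first, under that short foot with the fingertips until it is just snug, without jacking the box up off its other feet or shoving it along; then press down firmly on the top of the box at that corner to feel that it no longer rocks (if it still does, push the wedge a little further and press again). Leave the box standing level on its wedge and the other things where they are.

Things in the scene. Friction and masses are not known exactly. Their poses are not given: they have to be found in the camera images.
- control_box: white sheet-steel control box, about 5 kg: case 240 (its x) x 300 (its y) x 140 mm, underside 30 mm and flat top 170 mm above the bench, on domed rubber feet 36 mm across centred at x = +-95, y = +-125 mm. Origin below the case's centre at bench level, z up; the panel with the emergency stop is its -x side (towards the robot). It stands level on three feet, the fourth is short_foot
- short_foot: the foot that is too short, 36 mm across, at x = +95, y = -125 mm in the box's frame (the corner away from the robot, on the wedge's side, 25 mm in from the two faces of the case). Origin: lowest point of its domed underside, which hangs 6 to 10 mm above the bench (varies). The wedge goes under it from the box's -y side
- corner (a point): the spot on the flat top of the control box straight above the short foot, 25 mm in from both edges, 170 mm above the bench: press here. While the foot hangs free, a press of some 6 to 14 N here rocks this corner down 6 to 10 mm; with the wedge snug a firm press of 10 to 15 N does not move it
- wedge: plain wooden wedge, 160 (its x) x 45 mm, 55 g, lying flat, pointing roughly at the short foot, its tip 50 to 95 mm short of it. Origin: centre of its underside; thin tip (3 mm) at x = +80 mm, square thick end (22 mm tall) at x = -80 mm, even slope between. It slides at under 1 N until the foot rides on it; at 4 to 8 N of push it is snug, pushed much harder it begins to jack the box up
- offcut: rectangular wooden block of the same wood as the wedge, 95 x 45 x 20 mm, the same thickness all along, lying beside the wedge (which of the two lies nearer the robot varies); origin at the centre of its underside. Leave it where it is
- screwdriver: screwdriver lying on the bench near the front right; bystander
- wrench: spanner lying flat on the right of the work; bystander
- mug: white mug, 80 mm across, 90 mm tall, on the right; bystander
- screw_tin: round tin, 66 mm across, 60 mm tall, nearest the robot on the right; bystander
- tape_measure: tape measure, 68 x 36 x 62 mm, on the right of the work; bystander
- ear_defenders: pair of ear defenders, about 190 x 150 x 90 mm, beyond the control box; bystander

How it is judged:
By the outcome, as a careful person would: the job done as asked, in the order asked, and still so for the second after the job is handed in, with the robot touching nothing.
It also fails if it takes over 58 s, if anything falls off the work surface, if the arm or the gripper's body presses on something with over 40 N, if the wrist force passes 120 N, or if a joint passes its speed limit or range.

## Working session

There is one attempt and no reset: what is moved stays moved. The work goes in short steps, Python scripts to look and compute and a tool call to move; the robot and the scene stay as the last step left them, time stands still between calls to the robot, and variables do not carry over. Pictures are saved under pics/ and viewed, and the job is handed in when it is done.

Besides the shell and the picture viewer there is one more tool, called after "Call:" as name(argument=value, ...) on one line, values as JSON. carry_out: Moves the arm, as the interface text tells. Shift numbers are shares of 0.04 m and turn numbers shares of 5 degrees, none past 1 either way. Its arguments: {"type":"object","properties":{"moves":{"type":"array"}},"required":["moves"]}

```bash
mkdir -p pics; ls
python3 - <<'E'
from plant import state, grab_frame, ticket, manip
import cv2,numpy as np
print(state()); print(manip, getattr(manip,'grip_depth',None))
for n in ("top","side"):
    f=grab_frame(n); cv2.imwrite(f"pics/{n}0.png",f["frame"][:,:,::-1]); np.savez(f"{n}0.npz",**f)
    print(n,f["K"],f["world_from_camera"])
E
```

```text
pics
{'time': 0.0, 'joint_pos': array([-1.41001230e+00,  5.33885762e-02,  1.61429547e+00,  2.03546039e-05,
        1.47599650e+00, -1.18984134e-01]), 'joint_vel': array([-4.41588386e-05,  3.67968563e-05, -1.37529240e-03, -8.93560937e-04,
        8.25547016e-04,  7.71481722e-04]), 'joint_efforts': array([-2.69561591e-03, -3.93687415e+01, -3.70181608e+01, -1.99059573e-04,
        7.17474803e-03,  7.45482652e-06]), 'tool_pos': array([ 0.17248908, -0.60001737,  0.20134254]), 'tool_rot': array([-7.29903535e-04,  7.98789573e-01, -6.01609615e-01, -7.46433437e-04]), 'contact_force': array([ 0.31618388, -0.01145697,  0.60936421]), 'ft_torque': array([-0.00083911, -0.04691671,  0.0385173 ]), 'gripper_width': 0.997977819549902}
<Robot object at 0x7fbcd380ba10> 0.0187
top [[535.70120983   0.         283.09774289]
 [  0.         535.70120983 205.34144708]
 [  0.           0.           1.        ]] [[-0.0156695  -0.99702784  0.07543177  0.45564675]
 [-0.99967738  0.01411346 -0.02111746 -0.08758843]
 [ 0.01999009 -0.07573833 -0.99692733  1.65946699]
 [ 0.          0.          0.          1.        ]]
side [[511.23044883   0.         278.36537074]
 [  0.         511.23044883 201.06326212]
 [  0.           0.           1.        ]] [[ 0.90372032 -0.20921437  0.37352233 -0.00617511]
 [-0.42781898 -0.47420592  0.76948013 -1.21165626]
 [ 0.0161402  -0.85519477 -0.5180554   0.86764855]
 [ 0.          0.          0.          1.        ]]
```

View pics/top0.png

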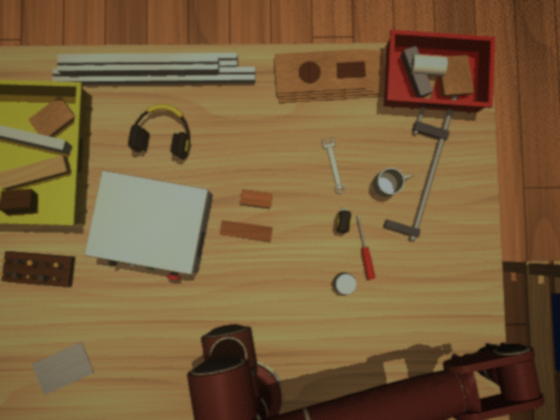

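View pics/side0.png

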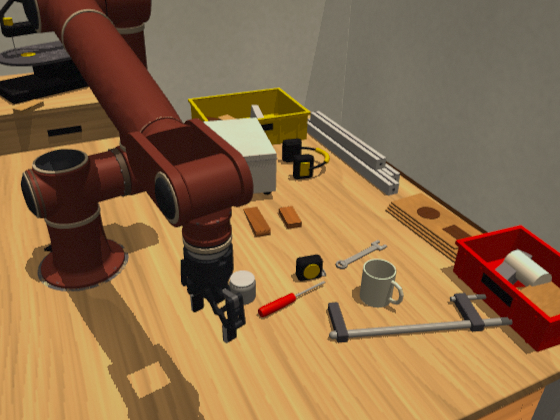

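```bash
cat > h.py <<'E'
import numpy as np,cv2
def load(n): return dict(np.load(n))
def pts(f):
    K=f["K"];T=f["world_from_camera"];z=f["z_map"];h,w=z.shape
    u,v=np.meshgrid(np.arange(w),np.arange(h))
    P=np.stack([(u-K[0,2])/K[0,0]*z,(v-K[1,2])/K[1,1]*z,z],-1)
    return P@T[:3,:3].T+T[:3,3]
def ray(f,u,v,h):
    K=f["K"];T=f["world_from_camera"]
    d=T[:3,:3]@np.array([(u-K[0,2])/K[0,0],(v-K[1,2])/K[1,1],1.]);o=T[:3,3]
    return o+d*(h-o[2])/d[2]
def proj(f,P):
    T=f["world_from_camera"];c=T[:3,:3].T@(np.array(P)-T[:3,3]);p=f["K"]@c;return p[:2]/p[2]
E
python3 - <<'E'
from h import *
f=load("top0.npz");P=pts(f);im=f["frame"]
print("bench z",np.median(P[300:340,100:180,2]), P[210:225,215:240,2].mean())
# box top
m=(abs(P[...,2]-.17)<.02)&(np.arange(560)[None]<230)&(np.arange(420)[:,None]>150)&(np.arange(420)[:,None]<300)
m=m.astype(np.uint8);n,l,s,c=cv2.connectedComponentsWithStats(m);k=1+np.argmax(s[1:,4]);mm=(l==k)
ct=max(cv2.findContours(mm.astype(np.uint8),0,1)[0],key=cv2.contourArea)
r=cv2.minAreaRect(ct);print(r, "z",np.median(P[mm][:,2]))
for b in cv2.boxPoints(r): print(b,ray(f,*b,.17).round(4))
# by colour
g=im.astype(int).min(-1)>120
# wedge/offcut
hsv=cv2.cvtColor(im,cv2.COLOR_RGB2HSV)
for (u,v) in [(256,198),(246,231),(235,215)]: print(u,v,hsv[v,u],im[v,u],P[v,u].round(4))
roi=im[160:290,80:290];cv2.imwrite("pics/roi0.png",cv2.resize(roi[:,:,::-1],None,fx=3.8,fy=3.8,interpolation=cv2.INTER_CUBIC))
for v in (229,231,233): print([round(1000*P[v,u,2]) for u in range(218,276,3)])
for v in (196,198,200): print([round(1000*P[v,u,2]) for u in range(238,276,3)])
s=load("side0.npz");roi=s["frame"][110:250,190:330];cv2.imwrite("pics/roi1.png",cv2.resize(roi[:,:,::-1],None,fx=4,fy=4,interpolation=cv2.INTER_CUBIC))
E
```

```text
bench z 0.0008339835620649882 0.01093766572193856
((146.8560028076172, 222.2919921875), (111.08786010742188, 87.20664978027344), 10.304845809936523) z 0.1702397406836389
[ 84.408   255.25598] [0.4385 0.4293 0.17  ]
[100.008 169.456] [0.6757 0.3891 0.17  ]
[209.30402 189.328  ] [0.616  0.0859 0.17  ]
[193.70401 275.128  ] [0.3792 0.13   0.17  ]
256 198 [ 12 175 137] [137  80  43] [ 0.6035 -0.0395  0.0202]
246 231 [ 12 174 114] [114  68  36] [ 0.5029 -0.0075  0.0147]
235 215 [ 18 131 150] [150 120  73] [0.5527 0.0261 0.0098]
[1, 4, 8, 6, 6, 4, 10, 7, 17, 5, 20, 17, 14, 18, 25, 24, 25, 19, 21, -4]
[0, 0, 4, 10, 11, 14, 9, 8, 9, 17, 13, 13, 15, 22, 11, 14, 25, 19, 28, 1]
[-3, 8, 12, 5, -1, 5, 11, 13, 15, 12, 23, 8, 16, 17, 23, 21, 18, 21, 0, -1]
[9, 18, 19, 18, 27, 25, 22, 21, 23, 23, 18, 19, 1]
[2, 25, 20, 18, 22, 22, 20, 20, 25, 27, 22, 21, 5]
[4, 23, 14, 21, 12, 12, 20, 25, 22, 19, 21, 17, 1]
```

View pics/roi0.png

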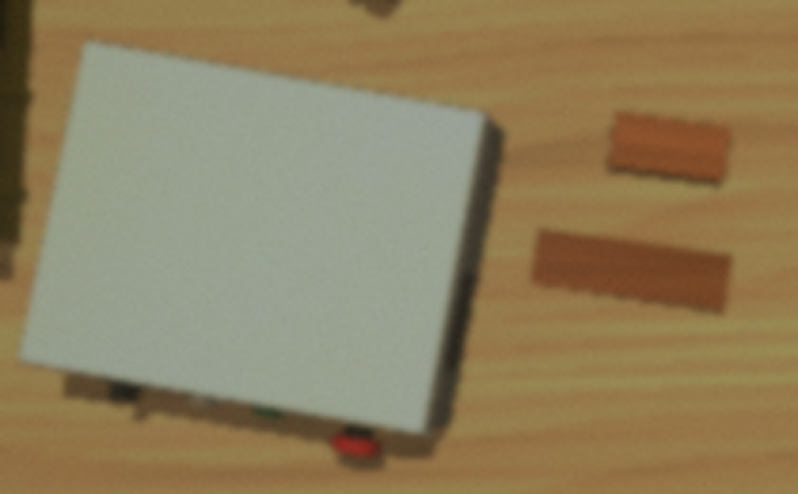

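View pics/roi1.png

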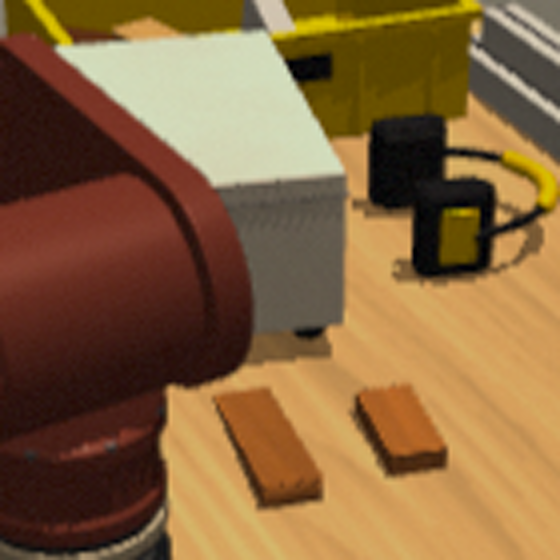

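```bash
cat >> h.py <<'E'
def wedgemask(f,big=None):
    hsv=cv2.cvtColor(f["frame"],cv2.COLOR_RGB2HSV).astype(int)
    m=((hsv[...,0]<=14)&(hsv[...,0]>=8)&(hsv[...,1]>150)&(hsv[...,2]>55)).astype(np.uint8)
    return m
E
python3 - <<'E'
from h import *
f=load("top0.npz");im=f["frame"]
# box top by brightness
hsv=cv2.cvtColor(im,cv2.COLOR_RGB2HSV).astype(int)
m=((hsv[...,1]<50)&(hsv[...,2]>115)).astype(np.uint8)
n,l,s,c=cv2.connectedComponentsWithStats(m);k=l[222,147];ct=max(cv2.findContours((l==k).astype(np.uint8),0,1)[0],key=cv2.contourArea)
print(s[k])
W=np.array([ray(f,*p[0],.17)[:2] for p in ct]).astype(np.float32)
r=cv2.minAreaRect(W);print("boxtop",r,cv2.boxPoints(r))
m=wedgemask(f);m[:180]=0;m[260:]=0;m[:,:210]=0;m[:,290:]=0
n,l,s,c=cv2.connectedComponentsWithStats(m)
for k in range(1,n):
    if s[k,4]<50: continue
    ct=max(cv2.findContours((l==k).astype(np.uint8),0,1)[0],key=cv2.contourArea)
    r=cv2.minAreaRect(ct);print(k,s[k],r)
    for b in cv2.boxPoints(r): print(b,ray(f,*b,.012).round(4))
    W=np.array([ray(f,*p[0],.012)[:2] for p in ct]).astype(np.float32);print(cv2.minAreaRect(W))
E
```

```text
[  86  172  121  102 9185]
boxtop ((0.5279417634010315, 0.26014015078544617), (0.2967558205127716, 0.23780576884746552), 78.82672119140625) [[0.3825404  0.13761526]
 [0.6158387  0.09153402]
 [0.6733431  0.38266504]
 [0.44004482 0.42874628]]
1 [240 190  32  18 447] ((255.65386962890625, 198.2692413330078), (30.8846492767334, 14.760133743286133), 7.125016689300537)
[239.4154  203.67693] [0.5873 0.012  0.012 ]
[241.24617 189.03078] [0.6326 0.0059 0.012 ]
[271.89233 192.86156] [ 0.6194 -0.0885  0.012 ]
[270.06158 207.5077 ] [ 0.5742 -0.0822  0.012 ]
((0.6033971905708313, -0.038202013820409775), (0.09518032521009445, 0.045688971877098083), 82.05613708496094)
2 [220 221  52  20 728] ((245.8248291015625, 230.30738830566406), (51.1821174621582, 14.801414489746094), 8.426968574523926)
[219.4255  233.87785] [0.4954 0.0741 0.012 ]
[221.59464 219.23625] [0.5402 0.0671 0.012 ]
[272.22415 226.73692] [ 0.5148 -0.088   0.012 ]
[270.05502 241.37852] [ 0.47   -0.0807  0.012 ]
((0.5050835609436035, -0.006936207413673401), (0.1569467931985855, 0.04537445306777954), 80.7030258178711)
```

Call:
carry_out(moves=[[[0, 0, 1, 0, 0, 0, -0.2], [0, 0, 1, 0, 0, 0, -0.2], [0, 0, 1, 0, 0, 0, -0.2], [0, 0, 1, 0, 0, 0, -0.2], [0, 0, 1, 0, 0, 0, -0.2], [0, 0, 0, -0.97, -0.3, 0, -0.2], [0, 0, 0, -0.97, -0.3, 0, -0.2], [0, 0, 0, -0.97, -0.3, 0, -0.2]]])

```text
time: 0.77
tool_pos: [0.2263, -0.4898, 0.2015]
tool_rot: [0.001, -0.649, 0.761, 0.001]
contact_force: [0.6, -0.8, 0.4]
gripper_width: 0.403
```

Call:
carry_out(moves=[[[0, 0, 0, -0.97, -0.3, 0, -0.2], [0, 0, 0, -0.97, -0.3, 0, -0.2], [0, 0, 0, -0.97, -0.3, 0, -0.2], [0, 0, 0, -0.97, -0.3, 0, -0.2], [0, 0, 0, -0.97, -0.3, 0, -0.2], [0, 0, 0, -0.97, -0.3, 0, -0.2], [0, 0, 0, -0.97, -0.3, 0, -0.2], [0, 0, 0, -0.97, -0.3, 0, -0.2]]])

```text
time: 1.43
tool_pos: [0.3697, -0.1977, 0.2023]
tool_rot: [0.0, -0.649, 0.76, -0.0]
contact_force: [0.9, 0.1, 1.0]
gripper_width: 0.399
```

Call:
carry_out(moves=[[[0, 0, 0, -0.97, -0.3, 0.5, -0.2], [0, 0, 0, -0.97, -0.3, 0.5, -0.2], [0, 0, 0, -0.97, -0.3, 0.5, -0.2], [0, 0, 0, -0.97, -0.3, 0.5, -0.2], [0, 0, 0, -0.97, -0.3, 0.5, -0.2], [0, 0, 0, 0, 0, 0, -0.2], [0, 0, 0, 0, 0, 0, -0.2]]])

```text
time: 2.02
tool_pos: [0.4508, -0.03, 0.1086]
tool_rot: [-0.001, -0.651, 0.759, 0.002]
contact_force: [0.1, 0.6, 0.3]
gripper_width: 0.4
```

Call:
carry_out(moves=[[[0, 0, 0, 0, 0, 0.85, -0.2], [0, 0, 0, 0, 0, 0.85, -0.2], [0, 0, 0, 0, 0, 0.8, -0.2], [0, 0, 0, 0, 0, 0, -0.2]]])

```text
time: 2.35
tool_pos: [0.4464, -0.032, 0.0049]
tool_rot: [-0.004, -0.649, 0.761, 0.005]
contact_force: [-2.3, 0.4, -0.3]
gripper_width: 0.398
```

```bash
cat > snap.py <<'E'
import sys
from plant import grab_frame,state
from h import *
t=sys.argv[1];box=list(map(int,sys.argv[2:10]))
for i,n in enumerate(("top","side")):
    f=grab_frame(n);np.savez(f"{n}{t}.npz",**f)
    a,b,c,d=box[4*i:4*i+4];r=f["frame"][b:d,a:c,::-1];s=min(4,400/(c-a),560/(d-b))
    r=cv2.resize(r,None,fx=s,fy=s,interpolation=cv2.INTER_CUBIC);
    globals()["r%d"%i]=r
H=max(r0.shape[0],r1.shape[0]);o=np.zeros((H,r0.shape[1]+r1.shape[1],3),np.uint8);o[:r0.shape[0],:r0.shape[1]]=r0;o[:r1.shape[0],r0.shape[1]:]=r1
cv2.imwrite(f"pics/c{t}.png",o);s=state();print(s["time"],s["tool_pos"],s["contact_force"])
E
python3 snap.py 1 180 150 300 270 170 110 310 250
```

```text
2.45 [ 0.45119697 -0.03281776  0.01062385] [ 0.58954579 -0.39416729  0.58078796]
```

View pics/c1.png

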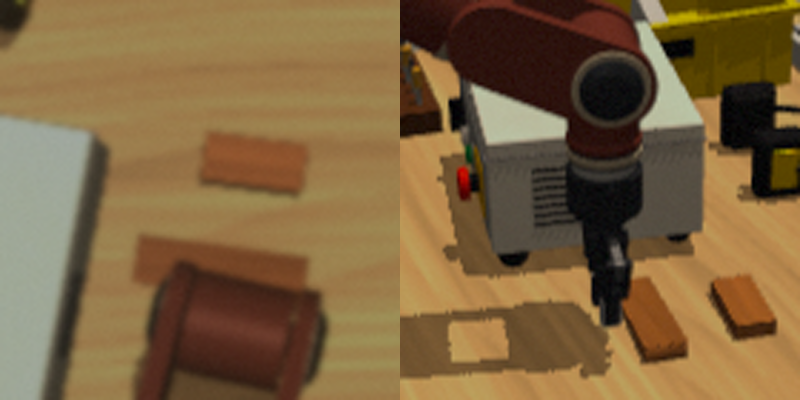

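Call:
carry_out(moves=[[[0, 0, 0, -0.2, 0, 0.1, -0.2], [0, 0, 0, -0.2, -0.1, 0.1, -0.2], [0, 0, 0, 0, -0.15, 0, -0.2], [0, 0, 0, 0, -0.15, 0, -0.2], [0, 0, 0.5, 0, -0.12, 0, -0.2], [0, 0, 0.5, 0, -0.12, 0, -0.2], [0, 0, 0.5, 0, -0.12, 0, -0.2], [0, 0, 0, 0, 0, 0, -0.2]]])

```text
time: 3.12
tool_pos: [0.4864, -0.0218, 0.0037]
tool_rot: [0.001, -0.598, 0.801, -0.001]
contact_force: [-0.6, -0.4, 0.5]
gripper_width: 0.401
```

```bash
python3 snap.py 2 180 150 300 270 170 110 310 250
```

```text
3.2167 [ 0.48513494 -0.02156746  0.00318494] [ 0.21419266  0.68752156 -0.25147678]
```

View pics/c2.png

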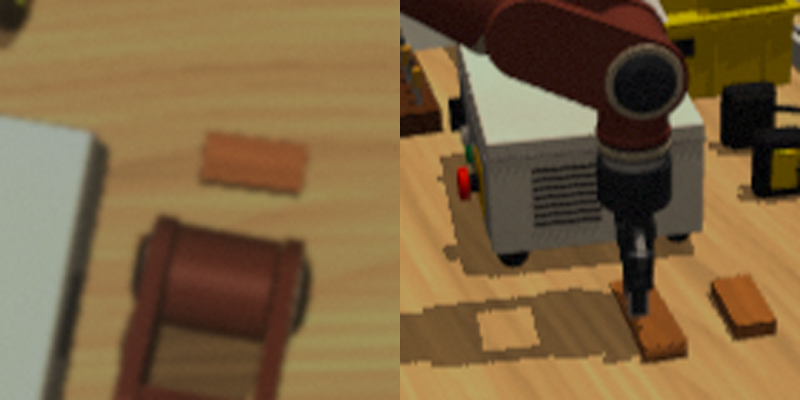

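Run:
```python
from h import *
for t in "012":
    f=load(f"side{t}.npz");m=wedgemask(f);m[:200]=0;m[245:]=0;m[:,:235]=0;m[:,350:]=0
    n,l,s,c=cv2.connectedComponentsWithStats(m)
    for k in range(1,n):
        if s[k,4]>60: print(t,s[k],c[k])
r=[]
for t in "012":
    f=load(f"side{t}.npz");r.append(cv2.resize(f["frame"][185:245,225:315,::-1],None,fx=8,fy=4.5,interpolation=cv2.INTER_CUBIC)[:,:720])
cv2.imwrite("pics/cmp.png",np.vstack([cv2.resize(x,(480,198)) for x in r]))
f=load("side0.npz")
for p in [(.5402,.0671,.003),(.4954,.0741,.003),(.5148,-.088,.022),(.47,-.0807,.022)]: print(proj(f,p))
```

```text
0 [244 207  26  30 455] [256.90549451 221.58681319]
0 [279 206  23  23 334] [289.61077844 216.9011976 ]
1 [248 207  23  30 413] [257.85956416 222.40193705]
1 [279 206  22  23 315] [289.94285714 216.48253968]
2 [279 206  22  23 315] [290.0031746  216.57460317]
2 [244 208  27  29 334] [258.5988024  224.26946108]
[257.34691357 206.91918002]
[243.51776062 208.86490016]
[270.32311218 228.84008989]
[255.26189177 231.08118201]
```

View pics/cmp.png

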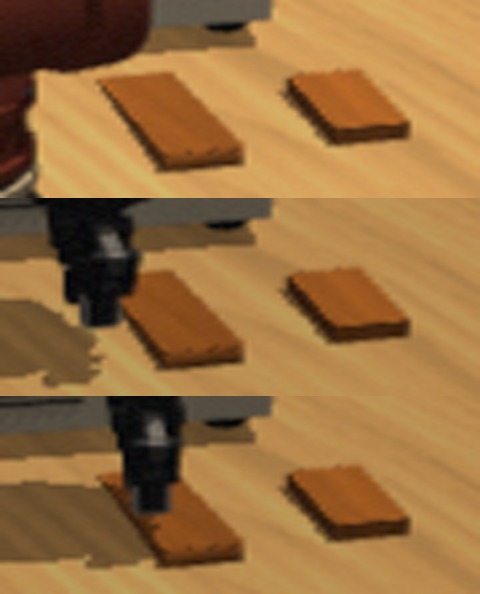

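Run:
```python
from h import *
f=load("side1.npz")
a=np.radians(-98.8);x=np.array([np.cos(a),np.sin(a)])
c=np.array([.4512,-.0328])
for z in (0.,.01,.02,.03): print(1,z,proj(f,[*(c+.024*x),z]),proj(f,[*(c+.017*x),z]))
a=np.radians(-106.5);x=np.array([np.cos(a),np.sin(a)])
c=np.array([.4851,-.0216])
for z in (0.,.01,.02,.03): print(2,z,proj(f,[*(c+.024*x),z]),proj(f,[*(c+.017*x),z]))
for n in "12":
  f=load(f"side{n}.npz");P=pts(f)
  for v in range(212,228): print(n,v,[("%.3f,%.3f,%.3f"%tuple(P[v,u])) for u in ((241,244) if n=="1" else (251,254))])
```

```text
1 0.0 [245.0793389  234.73591915] [244.53246422 233.42490426]
1 0.01 [245.01949302 231.94244278] [244.47096712 230.63752403]
1 0.02 [244.95923305 229.12963792] [244.40904614 227.83093093]
1 0.03 [244.89855468 226.29730327] [244.34669686 225.00492562]
2 0.0 [253.12178654 230.24048891] [252.86089148 228.92912906]
2 0.01 [253.09010357 227.46959131] [252.82844705 226.16449264]
2 0.02 [253.05820436 224.67978223] [252.79578204 223.38106062]
2 0.03 [253.02608669 221.8708674 ] [252.76289419 220.57864065]
1 212 ['0.431,-0.071,0.092', '0.440,-0.072,0.091']
1 213 ['0.429,-0.075,0.091', '0.437,-0.077,0.091']
1 214 ['0.428,-0.077,0.090', '0.435,-0.083,0.091']
1 215 ['0.431,-0.069,0.081', '0.436,-0.080,0.086']
1 216 ['0.436,-0.056,0.068', '0.445,-0.058,0.067']
1 217 ['0.435,-0.059,0.067', '0.444,-0.061,0.066']
1 218 ['0.437,-0.054,0.060', '0.444,-0.060,0.062']
1 219 ['0.436,-0.057,0.059', '0.444,-0.061,0.059']
1 220 ['0.437,-0.053,0.053', '0.443,-0.062,0.057']
1 221 ['0.437,-0.054,0.050', '0.444,-0.060,0.052']
1 222 ['0.436,-0.055,0.047', '0.442,-0.063,0.050']
1 223 ['0.437,-0.054,0.043', '0.443,-
[... 334 characters left out ...]
-0.046,0.061', '0.478,-0.053,0.063']
2 215 ['-0.006,-1.212,0.868', '0.478,-0.053,0.059']
2 216 ['0.469,-0.052,0.057', '0.480,-0.049,0.053']
2 217 ['0.470,-0.049,0.052', '0.476,-0.059,0.056']
2 218 ['0.469,-0.053,0.051', '0.480,-0.048,0.045']
2 219 ['0.470,-0.050,0.046', '0.478,-0.053,0.045']
2 220 ['0.471,-0.047,0.040', '0.480,-0.049,0.039']
2 221 ['0.473,-0.042,0.033', '0.491,-0.021,0.015']
2 222 ['0.480,-0.026,0.018', '0.489,-0.026,0.015']
2 223 ['0.479,-0.027,0.015', '0.487,-0.030,0.015']
2 224 ['0.480,-0.025,0.010', '0.484,-0.039,0.017']
2 225 ['0.479,-0.027,0.008', '0.480,-0.047,0.020']
2 226 ['0.476,-0.034,0.009', '0.478,-0.052,0.020']
2 227 ['0.478,-0.029,0.002', '0.478,-0.052,0.016']
```

Run:
```python
from h import *
f=load("side0.npz");P=pts(f)
for v in range(285,345,3): print(v,[("%.3f,%.3f,%.3f"%tuple(P[v,u])) for u in (196,199,228,234,239)])
a=np.radians(-74);x=np.array([np.cos(a),np.sin(a)]);c=np.array([.1725,-.6])
for s in (-.05,-.0425,.0425,.05): print(s,proj(f,[*(c+s*x),.214]),proj(f,[*(c+s*x),.2]))
cv2.imwrite("pics/grip.png",cv2.resize(f["frame"][220:350,160:260,::-1],None,fx=4.5,fy=4.5,interpolation=cv2.INTER_CUBIC))
```

```text
285 ['0.150,-0.596,0.333', '0.154,-0.600,0.334', '0.190,-0.635,0.349', '0.313,-0.320,0.061', '0.323,-0.327,0.062']
288 ['0.150,-0.595,0.326', '0.157,-0.588,0.318', '0.190,-0.637,0.345', '0.314,-0.315,0.047', '0.322,-0.328,0.054']
291 ['0.159,-0.560,0.288', '0.157,-0.588,0.311', '0.187,-0.644,0.345', '0.312,-0.321,0.042', '0.322,-0.328,0.044']
294 ['0.159,-0.556,0.278', '0.164,-0.558,0.279', '0.184,-0.651,0.345', '0.312,-0.320,0.032', '0.199,-0.659,0.347']
297 ['0.158,-0.561,0.276', '0.162,-0.562,0.276', '0.183,-0.654,0.342', '0.190,-0.661,0.346', '0.198,-0.663,0.344']
300 ['0.157,-0.562,0.270', '0.163,-0.560,0.267', '0.179,-0.666,0.348', '0.187,-0.668,0.347', '0.197,-0.664,0.340']
303 ['0.156,-0.562,0.264', '0.162,-0.560,0.261', '0.179,-0.665,0.341', '0.187,-0.669,0.342', '0.196,-0.665,0.335']
306 ['0.156,-0.562,0.257', '0.162,-0.560,0.253', '0.179,-0.665,0.336', '0.186,-0.670,0.337', '0.196,-0.665,0.329']
309 ['0.156,-0.561,0.250', '0.161,-0.559,0.246', '0.178,-0.665,0.330', '0.186,-0.670,0.331', '0.195,-0.667,0.325']
312 ['0.155,-0.562,0.244', '0.224,-0.312,0.001', '0.179,-0.664,0.
[... 770 characters left out ...]
0.001', '0.204,-0.376,-0.001', '0.180,-0.654,0.269', '0.190,-0.655,0.266', '0.287,-0.414,-0.001']
336 ['0.195,-0.382,-0.000', '0.201,-0.385,-0.000', '0.181,-0.652,0.260', '0.190,-0.654,0.258', '0.284,-0.422,-0.001']
339 ['0.192,-0.389,-0.003', '0.199,-0.392,-0.003', '0.180,-0.652,0.254', '0.270,-0.425,-0.002', '0.280,-0.431,-0.000']
342 ['0.190,-0.398,-0.002', '0.195,-0.404,0.001', '0.181,-0.649,0.244', '0.267,-0.434,-0.001', '0.277,-0.440,-0.000']
-0.05 [197.40430465 320.25032823] [197.91973207 325.9943139 ]
-0.0425 [199.77982855 322.5710796 ] [200.27903361 328.32670683]
0.0425 [228.57016903 350.69760028] [228.857053  356.5787844]
0.05 [231.28772326 353.35249577] [231.55306743 359.24404989]
```

View pics/grip.png

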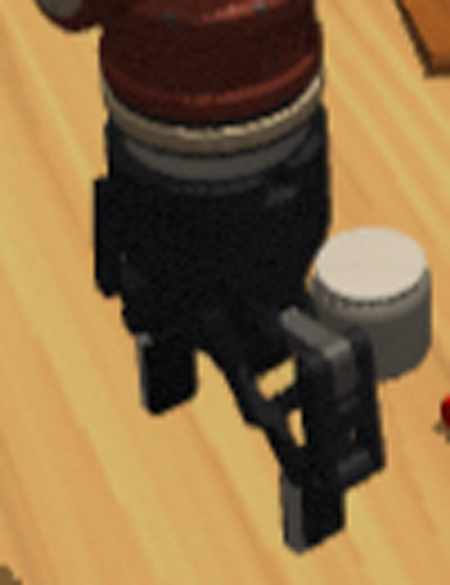

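Call:
carry_out(moves=[[[0, 0, -0.7, 0, 0.3, 0, -0.2], [0, 0, -0.7, 0, 0.4, 0, -0.2], [0, 0, 0, 0, 0, 0, -0.2], [0, 0, 0, 0, 0, 0.3, -0.2], [0, 0, 0, 0, 0, 0.15, -0.2], [0, 0, 0, 0, 0, 0.1, -0.2], [0, 0, 0, 0, 0, 0, -0.2], [0, 0, 0, 0, 0, 0, -0.2]]])

```text
time: 3.88
tool_pos: [0.4572, -0.0145, -0.0196]
tool_rot: [-0.0, -0.646, 0.763, 0.0]
contact_force: [-0.9, -0.5, -0.4]
gripper_width: 0.398
```

```bash
python3 snap.py 3 180 150 300 270 220 165 310 245;python3 - <<'E'
from h import *
f=load("side3.npz");P=pts(f)
for v in range(216,234,2): print(v,[("%.3f,%.3f,%.3f"%tuple(P[v,u])) for u in range(238,256,3)])
E
```

```text
3.9833 [ 0.45768903 -0.01458929 -0.01908923] [-0.25092022  0.33613423 -0.11515744]
216 ['0.449,0.001,0.032', '0.441,-0.044,0.060', '0.445,-0.058,0.068', '0.454,-0.059,0.066', '0.458,-0.072,0.072', '0.503,0.015,0.009']
218 ['0.449,0.002,0.024', '0.437,-0.053,0.059', '0.443,-0.062,0.063', '0.453,-0.062,0.061', '0.459,-0.068,0.063', '0.496,-0.002,0.014']
220 ['0.451,0.008,0.012', '0.444,-0.036,0.041', '0.450,-0.044,0.044', '0.460,-0.043,0.041', '0.483,-0.009,0.014', '0.490,-0.016,0.017']
222 ['0.454,0.018,-0.002', '0.443,-0.038,0.035', '0.450,-0.045,0.037', '0.459,-0.046,0.035', '0.481,-0.014,0.010', '0.485,-0.029,0.018']
224 ['0.448,0.002,0.002', '0.443,-0.036,0.027', '0.452,-0.038,0.026', '0.460,-0.043,0.026', '0.479,-0.019,0.006', '0.482,-0.035,0.015']
226 ['0.444,-0.008,0.002', '0.443,-0.037,0.020', '0.449,-0.045,0.023', '0.459,-0.044,0.020', '0.478,-0.022,0.001', '0.476,-0.051,0.020']
228 ['0.442,-0.015,-0.000', '0.442,-0.038,0.014', '0.453,-0.035,0.009', '0.466,-0.027,0.001', '0.475,-0.028,-0.001', '0.476,-0.049,0.012']
230 ['0.438,-0.024,-0.001', '0.446,-0.029,0.000', '0.455,-0.029,-0.003', '0.461,-0.039,0.002', '0.471,-0.038,-0.001', '0.476,-0.048,0.004']
232 ['0.434,-0.034,-0.001', '0.440,-0.043,0.003', '0.449,-0.043,0.001', '0.457,-0.047,0.001', '0.467,-0.048,-0.001', '0.473,-0.057,0.003']
```

View pics/c3.png

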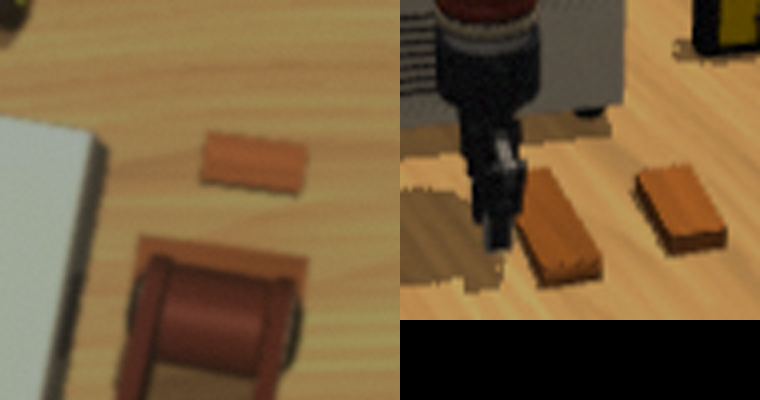

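Call:
carry_out(moves=[[[0, 0, 0, 0, 0, 0.18, -0.2], [0, 0, 0, 0, -0.2, 0, -0.2], [0, 0, 0, 0, -0.12, 0, -0.2], [0, 0, 0.5, 0, -0.12, 0, -0.2], [0, 0, 0.5, 0, -0.12, 0, -0.2], [0, 0, 0.5, 0, -0.12, 0, -0.2], [0, 0, 0.5, 0, -0.12, 0, -0.2], [0, 0, 0.5, 0, -0.12, 0, -0.2]]])

```text
time: 4.65
tool_pos: [0.4939, -0.0227, -0.0266]
tool_rot: [0.0, -0.559, 0.829, -0.0]
contact_force: [-1.4, 0.0, -0.4]
gripper_width: 0.403
```

```bash
python3 snap.py 4 180 150 300 270 220 165 310 245
```

```text
4.75 [ 0.49436222 -0.02291436 -0.02628692] [-0.09231726  0.61915093 -0.32653246]
```

View pics/c4.png

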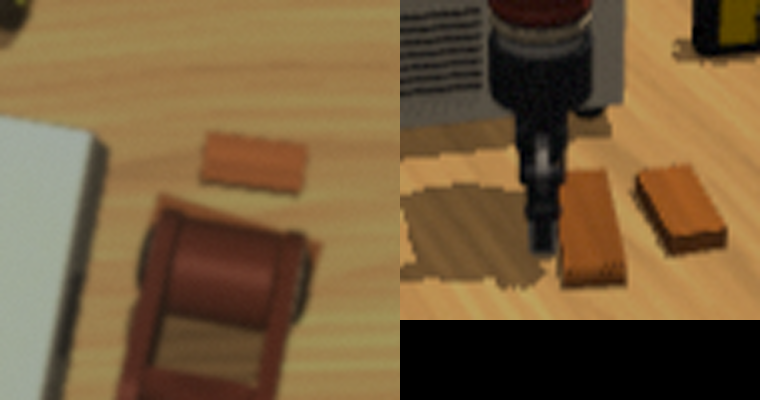

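Call:
carry_out(moves=[[[0, 0, 0.6, 0, -0.04, 0, -0.2], [0, 0, 0, 0, 0, 0, -0.2], [0, 0, 0, 0, 0.4, 0, -0.2], [0, 0, 0, 0, 0.4, -0.4, -1], [0, 0, 0, 0, 0.3, -1, -1], [0, 0, 0, 0.3, 0.5, -0.9, -1], [0, 0, 0, 1, 0.2, -0.2, -1], [0, 0, 0, 1, 0, 0, -1]]])

```text
time: 5.42
tool_pos: [0.3925, -0.0763, 0.0762]
tool_rot: [0.002, -0.541, 0.841, -0.003]
contact_force: [0.8, -1.4, -0.4]
gripper_width: 0.0
```

```bash
python3 snap.py 5 180 150 300 270 220 165 310 245
python3 - <<'E'
from h import *
from plant import state
print(state()["joint_pos"])
f=load("top5.npz")
m=wedgemask(f);m[:180]=0;m[260:]=0;m[:,:205]=0;m[:,290:]=0
n,l,s,c=cv2.connectedComponentsWithStats(m)
for k in range(1,n):
    if s[k,4]<50: continue
    ct=max(cv2.findContours((l==k).astype(np.uint8),0,1)[0],key=cv2.contourArea)
    W=np.array([ray(f,*p[0],.012)[:2] for p in ct]).astype(np.float32);r=cv2.minAreaRect(W);print(s[k],r,cv2.boxPoints(r))
E
```

```text
5.5167 [ 0.39021766 -0.07995951  0.07355101] [ 0.14765535  0.68823184 -0.55155679]
[-3.88109878e-01 -4.27065495e-01  2.24916293e+00 -1.80663745e-03
  1.31584419e+00  1.62328854e+00]
[240 190  33  18 449] ((0.6033045649528503, -0.03915063291788101), (0.0960979163646698, 0.04602343216538429), 81.5842056274414) [[ 0.57350844 -0.0833143 ]
 [ 0.61903626 -0.0900501 ]
 [ 0.6331007   0.00501303]
 [ 0.5875729   0.01174884]]
[225 207  52  29 719] ((0.5332008600234985, -0.020821094512939453), (0.1557144820690155, 0.04468625411391258), 70.7090072631836) [[ 0.4863909  -0.08692547]
 [ 0.5285681  -0.10168829]
 [ 0.58001083  0.04528328]
 [ 0.53783363  0.0600461 ]]
[247 252  27   8 113] ((0.4273742139339447, -0.04943663626909256), (0.07947921007871628, 0.021327301859855652), 89.0744857788086) [[ 0.41607007 -0.08899881]
 [ 0.4373946  -0.0893433 ]
 [ 0.43867835 -0.00987446]
 [ 0.41735384 -0.00952997]]
```

View pics/c5.png

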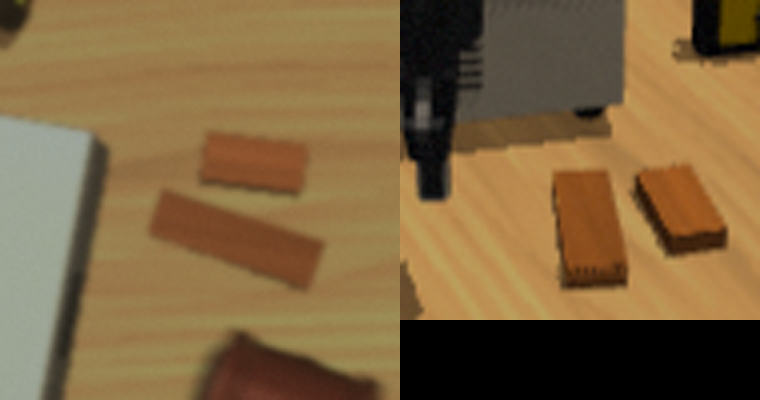

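Call:
carry_out(moves=[[[0, 0, -1, 0, 0, 0, -1], [0, 0, 0, -0.77, -0.45, 0, -1], [0, 0, 0, -0.77, -0.45, 0, -1], [0, 0, 0, -0.77, -0.45, 0.4, -1], [0, 0, 0, -0.77, -0.45, 0.6, -1], [0, 0, 0, 0, 0, 0.7, -1], [0, 0, 0, 0, 0, 0.5, -1], [0, 0, 0, 0, 0, 0, -1]]])

```text
time: 6.18
tool_pos: [0.4957, 0.0159, -0.0203]
tool_rot: [-0.004, -0.575, 0.818, 0.004]
contact_force: [-1.1, 0.3, -1.0]
gripper_width: -0.006
```

```bash
python3 snap.py 6 180 150 300 270 220 165 310 245
python3 - <<'E'
from h import *
f=load("side6.npz");P=pts(f)
for v in range(204,226,2): print(v,[("%.3f,%.3f,%.3f"%tuple(P[v,u])) for u in range(238,259,3)])
f=load("side5.npz")
p=proj(f,(.597,.119,.008));print("foot proj",p)
g=f["frame"].max(-1)
for v in range(180,200): print(v,g[v,255:282])
E
```

```text
6.2833 [ 0.49912546  0.01491121 -0.01577219] [-0.6677051  -0.10315513  1.15402016]
204 ['0.491,0.110,0.002', '0.502,0.113,-0.003', '0.509,0.105,0.001', '0.489,0.027,0.049', '0.475,-0.032,0.086', '0.486,-0.028,0.081', '0.489,-0.043,0.088']
206 ['0.489,0.107,-0.003', '0.495,0.095,0.002', '0.505,0.093,0.000', '0.475,-0.007,0.065', '0.478,-0.025,0.074', '0.488,-0.023,0.071', '0.499,-0.020,0.066']
208 ['0.483,0.090,0.001', '0.492,0.086,0.000', '0.501,0.084,-0.001', '0.507,0.073,0.004', '0.482,-0.014,0.060', '0.492,-0.012,0.056', '0.536,0.069,-0.001']
210 ['0.480,0.083,-0.003', '0.486,0.072,0.002', '0.497,0.075,-0.002', '0.502,0.062,0.004', '0.486,-0.003,0.046', '0.495,-0.005,0.044', '0.532,0.058,-0.001']
212 ['0.474,0.066,0.001', '0.482,0.062,0.002', '0.492,0.061,-0.000', '0.498,0.051,0.004', '0.488,0.002,0.035', '0.498,0.001,0.033', '0.528,0.051,-0.004']
214 ['0.470,0.058,-0.000', '0.479,0.054,-0.001', '0.487,0.050,-0.000', '0.496,0.048,-0.001', '0.489,0.005,0.026', '0.497,-0.001,0.027', '0.521,0.034,0.000']
216 ['0.465,0.046,0.001', '0.474,0.043,0.000', '0.482,0.037,0.001', '0.492,0.037
[... 2345 characters left out ...]
9 188 188]
194 [108 110 104 103  99  96  97  96  93  68  49  50  39  54  72  96 123 188
 189 186 186 184 183 183 186 188 187]
195 [105 108 108 104 100 101  96  95  94  95  86  87  79  91 103 105 117 163
 188 188 188 184 182 184 184 188 188]
196 [103 108 109 108 104 102  99  97  98  97  97  99  99 101 104 105 105 122
 188 189 190 187 185 183 183 184 188]
197 [104 105 107 110 108 102 100 100  98  98  94  94  96  97 101 105 105 120
 187 189 189 188 188 185 183 183 184]
198 [104 105 105 106 110 107 104 100  99  98  97  95  94  95  96  99 104 118
 186 187 189 188 188 187 185 184 182]
199 [103 104 104 106 108 109 109 102 107 140 139 136 133 132 132 133 135 147
 183 185 188 189 190 189 188 185 184]
```

View pics/c6.png

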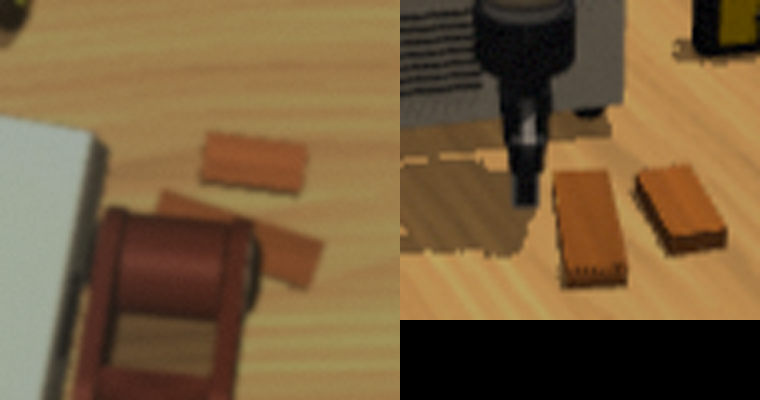

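Call:
carry_out(moves=[[[0, 0, 0, 0, 0, 0.2, -1], [0, 0, 0, 0, -0.2, 0, -1], [0, 0, 0.35, 0, -0.12, 0, -1], [0, 0, 0.35, 0, -0.1, 0, -1], [0, 0, 0, 0, 0, 0, -1], [0, 0, 0, 0, 0.4, 0, -1], [0, 0, 0, 0.2, 0.5, -0.4, -1], [0, 0, 0, 0.6, 0.5, -0.6, -1]]])

```text
time: 6.95
tool_pos: [0.4502, 0.0026, 0.0162]
tool_rot: [-0.001, -0.55, 0.835, 0.001]
contact_force: [-0.2, -0.4, 1.1]
gripper_width: -0.002
```

Call:
carry_out(moves=[[[0, 0, 0, 1, 0.2, -0.5, -1], [0, 0, 0, 1, 0.2, -0.5, -1], [0, 0, 0, 1, 0, 0, -1], [0, 0, 0, 1, 0, 0, -1], [0, 0, 0, 0, 0, 0, -1]]])

```text
time: 7.37
tool_pos: [0.3759, -0.1394, 0.0557]
tool_rot: [-0.0, -0.545, 0.838, -0.003]
contact_force: [-0.4, 0.6, -0.4]
gripper_width: -0.003
```

```bash
cat > wp.py <<'E'
import sys
from h import *
FOOT=np.array([.597,.119])
f=load(f"top{sys.argv[1]}.npz")
m=wedgemask(f);m[:165]=0;m[250:]=0;m[:,:190]=0;m[:,290:]=0
n,l,s,c=cv2.connectedComponentsWithStats(m)
for k in range(1,n):
    if s[k,4]<150: continue
    ct=max(cv2.findContours((l==k).astype(np.uint8),0,1)[0],key=cv2.contourArea)
    W=np.array([ray(f,*p[0],.012)[:2] for p in ct]).astype(np.float32);r=cv2.minAreaRect(W);b=cv2.boxPoints(r)
    ctr=np.array(r[0]);e=[b[1]-b[0],b[2]-b[1]];e=max(e,key=np.linalg.norm);L=np.linalg.norm(e);h=e/L;h=h*np.sign(h[1]);nr=np.array([h[1],-h[0]])
    d=FOOT-ctr;print(s[k],"ctr",ctr.round(4),"L,w",np.round(r[1],4),"heading",np.degrees(np.arctan2(h[1],h[0])).round(1),"foot right",(d@nr).round(4),"foot ahead of tip",(d@h-.08).round(4),"tail",(ctr-.08*h).round(4))
E
python3 snap.py 7 180 150 300 270 220 165 310 245; python3 wp.py 7
```

```text
7.4667 [ 0.37714857 -0.13517147  0.05483652] [ 0.05537497  0.05582701 -0.86501556]
[240 190  33  18 447] ctr [ 0.6035 -0.0392] L,w [0.0963 0.0453] heading 82.1 foot right -0.0283 foot ahead of tip 0.0758 tail [ 0.5924 -0.1184]
[227 203  51  32 720] ctr [ 0.5401 -0.025 ] L,w [0.1568 0.0457] heading 66.2 foot right -0.006 foot ahead of tip 0.0748 tail [ 0.5078 -0.0982]
```

View pics/c7.png

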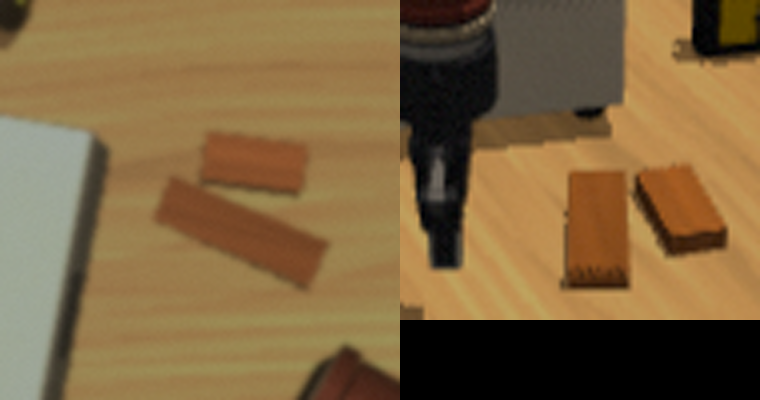

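Run:
```python
from h import *
f=load("top7.npz");P=pts(f)
m=((P[...,2]>.03)&(P[...,2]<.1)).astype(np.uint8);m[:130]=0;m[310:]=0;m[:,:300]=0;m[:,440:]=0
n,l,s,c=cv2.connectedComponentsWithStats(m)
for k in range(1,n):
    if s[k,4]>30:
        Q=P[l==k];print(s[k],Q.min(0).round(3),Q.max(0).round(3))
```

```text
[374 168  39  29 381] [ 0.603 -0.513  0.03 ] [ 0.682 -0.401  0.1  ]
[337 210  15  24 293] [ 0.492 -0.327  0.031] [ 0.561 -0.283  0.072]
[334 273  23  22 388] [ 0.309 -0.335  0.031] [ 0.372 -0.272  0.071]
```

Call:
carry_out(moves=[[[0, 0, -0.46, 0, -0.9, 0, -1], [0, 0, 0, 0, -0.95, 0, -1], [0, 0, 0, 0, -0.93, 0, -1], [0, 0, 0, -0.7, 0, 0, -1], [0, 0, 0, -0.66, 0, 0, -1], [0, 0, 0, 0, 0, 0, -1]]])

```text
time: 7.97
tool_pos: [0.5017, -0.1197, 0.0532]
tool_rot: [0.0, -0.568, 0.823, 0.001]
contact_force: [-0.9, 0.4, 0.2]
gripper_width: 0.004
```

Call:
carry_out(moves=[[[0, 0, 0, 0.15, 0.05, 0, -1], [0, 0, 0, 0, 0, 0.8, -1], [0, 0, 0, 0, 0, 0.7, -1], [0, 0, 0, 0, 0, 0.3, -1], [0, 0, 0, 0, 0, 0, -1]]])

```text
time: 8.38
tool_pos: [0.4924, -0.1279, -0.0217]
tool_rot: [-0.002, -0.565, 0.825, 0.003]
contact_force: [-1.8, 0.4, 0.3]
gripper_width: 0.0
```

```bash
python3 snap.py 8 180 150 300 270 220 165 310 245
```

```text
8.4833 [ 0.49577805 -0.12921498 -0.01791   ] [-0.08663182 -0.03860311  0.80331866]
```

View pics/c8.png

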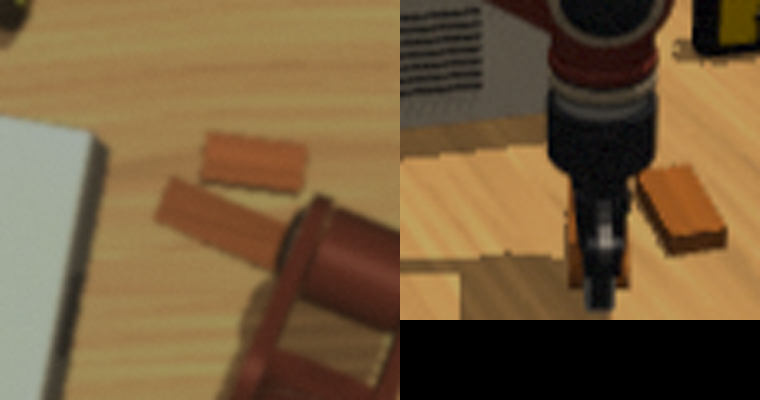

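Call:
carry_out(moves=[[[0, 0, 0, -0.2, -0.1, 0, -1], [0, 0, 0, -0.15, 0, 0, -1], [0, 0, 0, -0.15, 0, 0, -1], [0, 0, 0, -0.15, 0, 0, -1], [0, 0, 0, -0.15, 0, 0, -1], [0, 0, 0, -0.15, 0, 0, -1], [0, 0, 0, -0.15, 0, 0, -1], [0, 0, 0, 0, 0, 0, -1]]])

```text
time: 9.15
tool_pos: [0.5165, -0.0886, -0.0176]
tool_rot: [0.001, -0.566, 0.825, -0.0]
contact_force: [-0.4, 0.2, 0.5]
gripper_width: 0.008
```

```bash
python3 snap.py 9 180 150 300 270 220 165 310 245
python3 - <<'E'
from h import *
f=load("top9.npz");m=wedgemask(f);m[:165]=0;m[250:]=0;m[:,:190]=0;m[:,265:]=0
n,l,s,c=cv2.connectedComponentsWithStats(m)
for k in range(1,n):
    if s[k,4]>60:
        yx=np.argwhere(l==k)
        print(s[k])
        if s[k,0]<238:
            up=[(u,yx[yx[:,1]==u][:,0].min(),yx[yx[:,1]==u][:,0].max()) for u in range(s[k,0],s[k,0]+s[k,2],3)]
            for u,a,b in up: print(u,ray(f,u,a,.008)[:2].round(4),ray(f,u,b,.008)[:2].round(4))
E
```

```text
9.25 [ 0.51526009 -0.0886587  -0.01859906] [-0.135328    0.33185636 -0.03363973]
[240 190  25  44 512]
[218 203  35  47 472]
218 [0.5567 0.0784] [0.5567 0.0784]
221 [0.5813 0.069 ] [0.5504 0.0693]
224 [0.5904 0.0597] [0.5472 0.0601]
227 [0.5872 0.0505] [0.544  0.0509]
230 [0.584  0.0413] [0.5407 0.0417]
233 [0.5808 0.0321] [0.5344 0.0325]
236 [0.5744 0.0229] [0.5312 0.0233]
239 [0.5712 0.0137] [0.528  0.0141]
242 [0.568  0.0045] [0.448  0.0057]
245 [ 0.5648 -0.0047] [ 0.4877 -0.0039]
248 [ 0.5615 -0.0139] [ 0.5122 -0.0134]
251 [ 0.5336 -0.0229] [ 0.5336 -0.0229]
```

View pics/c9.png

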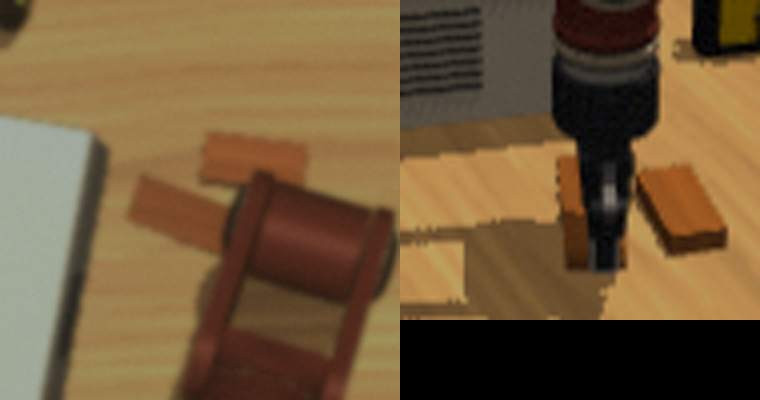

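Call:
carry_out(moves=[[[0, 0, 0, 0.1, 0.2, 0, -1], [0, 0, 0, -0.2, 0, 0, -1], [0, 0, 0, -0.2, 0, 0, -1], [0, 0, 0, -0.2, 0, 0, -1], [0, 0, 0, -0.2, 0, 0, -1], [0, 0, 0, -0.2, 0, 0, -1], [0, 0, 0, -0.2, 0, 0, -1], [0, 0, 0, 0, 0, 0, -1]]])

```text
time: 9.92
tool_pos: [0.5246, -0.044, -0.0182]
tool_rot: [0.0, -0.566, 0.825, 0.0]
contact_force: [0.1, -0.8, 0.4]
gripper_width: -0.004
```

```bash
python3 snap.py 10 180 150 300 270 220 165 310 245
python3 - <<'E'
from h import *
f=load("top10.npz");m=wedgemask(f);m[:165]=0;m[250:]=0;m[:,:190]=0;m[:,240:]=0
n,l,s,c=cv2.connectedComponentsWithStats(m)
for k in range(1,n):
    if s[k,4]>60:
        yx=np.argwhere(l==k)
        print(s[k])
        if s[k,0]<238:
            up=[(u,yx[yx[:,1]==u][:,0].min(),yx[yx[:,1]==u][:,0].max()) for u in range(s[k,0],s[k,0]+s[k,2],3)]
            for u,a,b in up: print(u,ray(f,u,a,.008)[:2].round(4),ray(f,u,b,.008)[:2].round(4))
E
```

```text
10.0167 [ 0.52408558 -0.04502154 -0.01832953] [0.18169755 0.28634603 0.15059442]
[211 199  22  19 287]
211 [0.5755 0.0998] [0.5663 0.0999]
214 [0.6033 0.0905] [0.563  0.0907]
217 [0.6031 0.0812] [0.5567 0.0815]
220 [0.5999 0.072 ] [0.5566 0.0723]
223 [0.5967 0.0628] [0.5503 0.0631]
226 [0.5934 0.0536] [0.5471 0.0539]
229 [0.5871 0.0444] [0.5469 0.0447]
232 [0.5839 0.0351] [0.5808 0.0352]
```

View pics/c10.png

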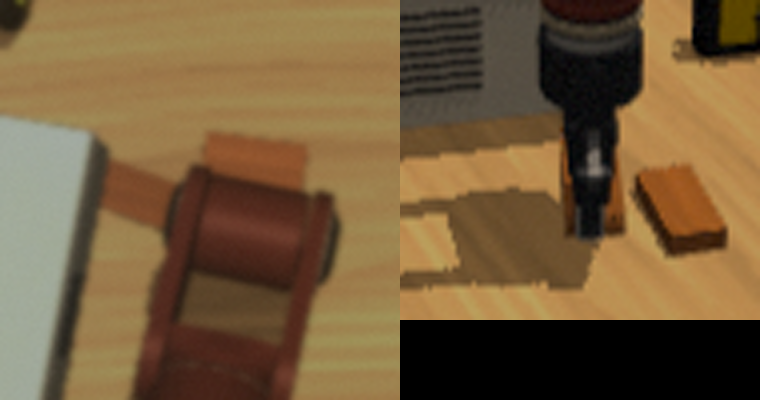

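Call:
carry_out(moves=[[[0, 0, 0.4, 0.03, 0, 0, -1], [0, 0, 0, -0.2, 0, 0, -1], [0, 0, 0, -0.2, 0, 0, -1], [0, 0, 0, -0.2, 0, 0, -1], [0, 0, 0, -0.1, 0, 0, -1], [0, 0, 0, -0.05, 0, 0, -1], [0, 0, 0, 0, 0, 0, -1]]])

```text
time: 10.6
tool_pos: [0.5355, -0.0184, -0.0183]
tool_rot: [0.0, -0.551, 0.834, -0.0]
contact_force: [0.1, -0.8, -0.5]
gripper_width: 0.003
```

Call:
carry_out(moves=[[[0, 0, 0, -0.05, 0, 0, -1], [0, 0, 0, -0.05, 0, 0, -1], [0, 0, 0, 0, 0, 0, -1]]])

```text
time: 10.85
tool_pos: [0.5369, -0.0152, -0.0183]
tool_rot: [0.0, -0.551, 0.835, 0.0]
contact_force: [-0.2, -0.8, -0.3]
gripper_width: 0.001
```

Call:
carry_out(moves=[[[0, 0, 0, -0.05, 0, 0, -1], [0, 0, 0, -0.05, 0, 0, -1], [0, 0, 0, 0, 0, 0, -1]]])

```text
time: 11.1
tool_pos: [0.5385, -0.0114, -0.0183]
tool_rot: [0.0, -0.551, 0.835, 0.0]
contact_force: [-0.5, -0.1, 0.8]
gripper_width: -0.002
```

Call:
carry_out(moves=[[[0, 0, 0, -0.05, 0, 0, -1], [0, 0, 0, -0.05, 0, 0, -1], [0, 0, 0, 0, 0, 0, -1]]])

```text
time: 11.35
tool_pos: [0.5401, -0.0077, -0.0183]
tool_rot: [0.0, -0.551, 0.835, 0.0]
contact_force: [0.1, -0.5, 0.3]
gripper_width: 0.004
```

```bash
python3 snap.py 11 180 150 300 270 220 165 310 245
python3 - <<'E'
from h import *
f=load("top11.npz");m=wedgemask(f);m[:165]=0;m[250:]=0;m[:,:190]=0;m[:,240:]=0
n,l,s,c=cv2.connectedComponentsWithStats(m)
for k in range(1,n):
    if s[k,4]>60:
        yx=np.argwhere(l==k)
        print(s[k])
        for u in range(s[k,0],s[k,0]+s[k,2],3):
            q=yx[yx[:,1]==u][:,0];print(u,ray(f,u,q.min(),.008)[:2].round(4),ray(f,u,q.max(),.008)[:2].round(4))
E
```

```text
11.45 [ 0.54004402 -0.00785445 -0.01831293] [ 0.53854429 -0.71244288  0.9335981 ]
[211 197   8  14  62]
211 [0.5755 0.0998] [0.5724 0.0999]
214 [0.6095 0.0904] [0.5723 0.0906]
217 [0.6062 0.0812] [0.5969 0.0813]
```

View pics/c11.png

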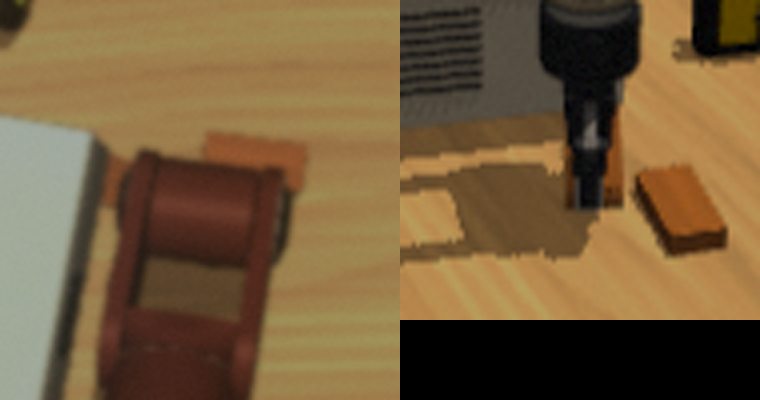

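Call:
carry_out(moves=[[[0, 0, 0, 0.05, -0.13, 0, -1], [0, 0, 0, -0.1, 0, 0, -1], [0, 0, 0, -0.05, 0, 0, -1], [0, 0, 0, 0, 0, 0, -1]]])

```text
time: 11.78
tool_pos: [0.5467, -0.0061, -0.0182]
tool_rot: [0.0, -0.551, 0.835, -0.0]
contact_force: [0.2, 0.1, -0.4]
gripper_width: 0.002
```

Call:
carry_out(moves=[[[0, 0, 0, -0.05, 0, 0, -1], [0, 0, 0, -0.05, 0, 0, -1], [0, 0, 0, 0, 0, 0, -1]]])

```text
time: 12.03
tool_pos: [0.548, -0.0023, -0.0184]
tool_rot: [0.0, -0.551, 0.835, 0.0]
contact_force: [0.0, -1.5, 0.3]
gripper_width: 0.001
```

Call:
carry_out(moves=[[[0, 0, 0, -0.05, 0, 0, -1], [0, 0, 0, -0.05, 0, 0, -1], [0, 0, 0, 0, 0, 0, -1]]])

```text
time: 12.28
tool_pos: [0.5493, 0.0007, -0.0184]
tool_rot: [-0.001, -0.551, 0.835, -0.0]
contact_force: [-1.8, -2.5, 0.5]
gripper_width: 0.002
```

Call:
carry_out(moves=[[[0, 0, 0, -0.04, 0, 0, -1], [0, 0, 0, 0, 0, 0, -1], [0, 0, 0, 0, 0, 0, -1]]])

```text
time: 12.53
tool_pos: [0.5498, 0.0017, -0.0184]
tool_rot: [-0.001, -0.551, 0.835, -0.0]
contact_force: [-2.3, -3.9, 2.7]
gripper_width: -0.003
```

```bash
python3 snap.py 12 180 150 300 270 220 165 310 245
python3 - <<'E'
from plant import state,grab_frame
F=[]
for i in range(3): grab_frame("top");F.append(state()["contact_force"])
print(F)
E
```

```text
12.6333 [ 0.54976349  0.00170966 -0.01839332] [-3.04379836 -4.84548115  1.13110412]
[array([-1.51519326, -5.16003012,  0.75740452]), array([-1.88779447, -4.759017  ,  1.67186081]), array([-2.47505575, -4.84802747,  1.74123843])]
```

View pics/c12.png

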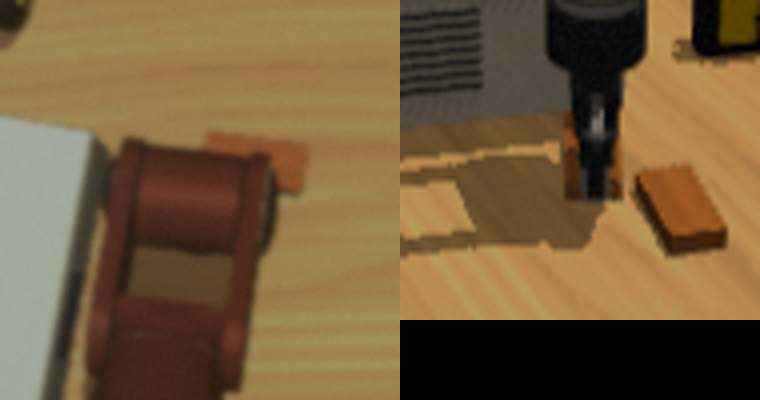

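Call:
carry_out(moves=[[[0, 0, 0, 0.2, 0, 0, -1], [0, 0, 0, 0.2, 0, 0, -1], [0, 0, 0, 0, 0, -0.9, -1], [0, 0, 0, 0, 0, -1, -1], [0, 0, 0, 0, 0, -1, -1], [0, 0, 0, 0, 0, -1, -1], [0, 0, 0, 0, 0, -1, -1], [0, 0, 0, 0, 0, -0.6, -1]]])

```text
time: 13.45
tool_pos: [0.5454, -0.0127, 0.2072]
tool_rot: [0.003, -0.551, 0.835, -0.002]
contact_force: [0.7, -0.4, 0.6]
gripper_width: -0.004
```

```bash
python3 snap.py 13 180 150 300 270 220 165 310 245
cat > bx.py <<'E'
import sys
from h import *
for t in sys.argv[1:]:
    f=load(f"top{t}.npz");im=f["frame"];hsv=cv2.cvtColor(im,cv2.COLOR_RGB2HSV).astype(int)
    m=((hsv[...,1]<50)&(hsv[...,2]>115)).astype(np.uint8)
    n,l,s,c=cv2.connectedComponentsWithStats(m);k=l[222,120]
    ct=max(cv2.findContours((l==k).astype(np.uint8),0,1)[0],key=cv2.contourArea)
    W=np.array([ray(f,*p[0],.17)[:2] for p in ct]).astype(np.float32)
    r=cv2.minAreaRect(W);P=pts(f);mm=cv2.erode((l==k).astype(np.uint8),np.ones((5,5)))>0
    Q=P[mm];A=np.c_[Q[:,:2]-[.528,.26],np.ones(len(Q))];co=np.linalg.lstsq(A,Q[:,2],rcond=None)[0]
    print(t,r,s[k,4],"plane slope mm/m",(co[:2]*1000).round(2),"z",co[2].round(4))
E
python3 bx.py 0 13
python3 - <<'E'
from h import *
a=load("side5.npz")["frame"];b=load("side13.npz")["frame"]
cv2.imwrite("pics/cmp13.png",np.hstack([cv2.resize(x[150:240,215:310,::-1],None,fx=4.1,fy=4.1,interpolation=cv2.INTER_CUBIC) for x in (a,b)]))
E
```

```text
13.55 [ 0.5471432  -0.01292827  0.20875542] [ 1.0633169  -0.67674026 -0.43631906]
0 ((0.5279417634010315, 0.26014015078544617), (0.2967558205127716, 0.23780576884746552), 78.82672119140625) 9185 plane slope mm/m [ -45.59 -211.5 ] z 0.1743
13 ((0.5276819467544556, 0.2600761353969574), (0.2970554530620575, 0.23829379677772522), 78.82592010498047) 9209 plane slope mm/m [ -52.47 -243.78] z 0.1751
```

View pics/cmp13.png

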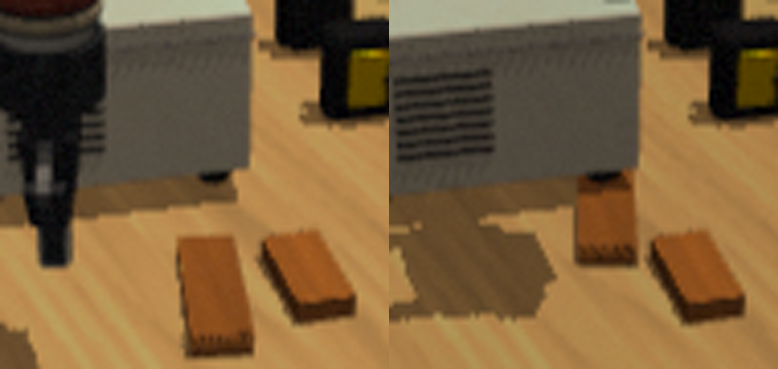

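Call:
carry_out(moves=[[[0, 0, 0, -0.88, 0.04, 0, -1], [0, 0, 0, -0.88, 0.04, 0, -1], [0, 0, 0, -0.88, 0.04, 0, -1], [0, 0, 0, -0.88, 0.04, 0, -1], [0, 0, 0, 0, 0, 0.5, -1], [0, 0, 0, 0, 0, 0.5, -1], [0, 0, 0, 0, 0, 0.1, -1], [0, 0, 0, 0, 0, 0, -1]]])

```text
time: 14.22
tool_pos: [0.5911, 0.1195, 0.154]
tool_rot: [-0.003, -0.551, 0.835, 0.002]
contact_force: [-0.2, -0.0, 0.4]
gripper_width: 0.0
```

```bash
python3 snap.py 14 150 120 270 240 200 100 320 220
```

```text
14.3167 [0.59319255 0.11927767 0.15761683] [0.29857935 0.82250638 0.97919301]
```

View pics/c14.png

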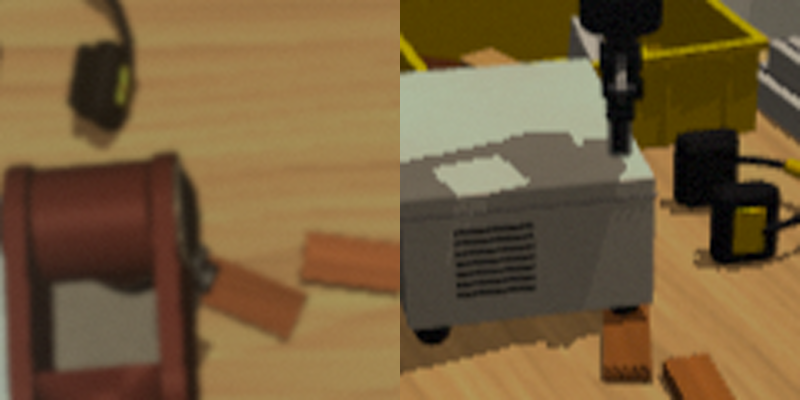

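Call:
carry_out(moves=[[[0, 0, 0, 0, -0.1, 0.15, -1], [0, 0, 0, 0, 0, 0.15, -1], [0, 0, 0, 0, 0, 0.05, -1], [0, 0, 0, 0, 0, 0, -1]]])

```text
time: 14.65
tool_pos: [0.5966, 0.1179, 0.143]
tool_rot: [-0.0, -0.551, 0.835, 0.0]
contact_force: [0.1, -0.4, -0.9]
gripper_width: -0.003
```

Call:
carry_out(moves=[[[0, 0, 0, 0, 0, 0.05, -1], [0, 0, 0, 0, 0, 0, -1]]])

```text
time: 14.82
tool_pos: [0.5969, 0.1181, 0.1415]
tool_rot: [-0.0, -0.551, 0.835, 0.0]
contact_force: [-0.4, 0.3, -0.8]
gripper_width: 0.001
```

Call:
carry_out(moves=[[[0, 0, 0, 0, 0, 0.04, -1], [0, 0, 0, 0, 0, 0, -1]]])

```text
time: 14.98
tool_pos: [0.5973, 0.1182, 0.1408]
tool_rot: [0.0, -0.551, 0.835, -0.0]
contact_force: [-0.5, -1.0, 3.6]
gripper_width: 0.004
```

Contact at about TCP z = 0.141. Pressing further in small steps.

Call:
carry_out(moves=[[[0, 0, 0, 0, 0, 0.03, -1], [0, 0, 0, 0, 0, 0, -1]]])

```text
time: 15.15
tool_pos: [0.5974, 0.1181, 0.1407]
tool_rot: [0.0, -0.551, 0.835, -0.0]
contact_force: [-3.3, -0.6, 6.3]
gripper_width: 0.001
```

Call:
carry_out(moves=[[[0, 0, 0, 0, 0, 0.02, -1], [0, 0, 0, 0, 0, 0, -1]]])

```text
time: 15.32
tool_pos: [0.5975, 0.1181, 0.1407]
tool_rot: [0.0, -0.551, 0.835, -0.0]
contact_force: [-4.9, -0.6, 8.9]
gripper_width: -0.006
```

Call:
carry_out(moves=[[[0, 0, 0, 0, 0.03, 0.02, -1], [0, 0, 0, 0, 0, 0, -1], [0, 0, 0, 0, 0, 0, -1]]])

```text
time: 15.57
tool_pos: [0.5975, 0.1181, 0.1407]
tool_rot: [0.002, -0.551, 0.835, -0.002]
contact_force: [-3.0, -3.3, 11.3]
gripper_width: -0.006
```

Call:
carry_out(moves=[[[0, 0, 0, 0, 0.02, 0.03, -1], [0, 0, 0, 0, 0, 0, -1], [0, 0, 0, 0, 0, 0, -1]]])

```text
time: 15.82
tool_pos: [0.5976, 0.1181, 0.1406]
tool_rot: [0.002, -0.551, 0.835, -0.002]
contact_force: [-2.1, -3.9, 13.0]
gripper_width: -0.003
```

```bash
python3 snap.py 15 150 120 270 240 200 100 320 220
python3 - <<'E'
from plant import state,grab_frame
for i in range(4): grab_frame("top");s=state();print(s["contact_force"].round(1),s["tool_pos"].round(4))
E
```

```text
15.9167 [0.59759145 0.11812934 0.14065858] [-3.08064724 -2.67418803 12.64603019]
[-1.6 -3.5 12.2] [0.5976 0.1181 0.1406]
[-2.2 -4.2 13.8] [0.5976 0.1181 0.1406]
[-2.2 -2.1 12.2] [0.5976 0.1182 0.1406]
[-2.9 -3.5 12.3] [0.5976 0.1181 0.1406]
```

Call:
carry_out(moves=[[[0, 0, 0, 0, 0, -0.15, -1], [0, 0, 0, 0, 0, -0.6, -1], [0, 0, 0, 0, 0, -1, -1], [0, 0, 0, 0.5, 0.3, -0.5, -1], [0, 0, 0, 0.9, 0.4, 0, -1], [0, 0, 0, 0.9, 0.4, 0, -1], [0, 0, 0, 0.9, 0.4, 0, -1], [0, 0, 0, 0.9, 0.4, 0, -1]]])

```text
time: 16.78
tool_pos: [0.4593, -0.0025, 0.2258]
tool_rot: [-0.0, -0.551, 0.834, 0.0]
contact_force: [0.2, -1.4, 0.5]
gripper_width: 0.0
```

Call:
carry_out(moves=[[[0, 0, 0, 0.9, 0.4, 0, -1], [0, 0, 0, 0.9, 0.4, 0, -1], [0, 0, 0, 0, 0, 0, -1]]])

```text
time: 17.03
tool_pos: [0.3997, -0.0586, 0.2257]
tool_rot: [-0.001, -0.548, 0.836, -0.001]
contact_force: [0.5, -0.4, -0.7]
gripper_width: -0.0
```

```bash
python3 snap.py 16 80 130 290 290 200 100 320 220; python3 bx.py 0 16;python3 wp.py 16
python3 - <<'E'
from h import *
# box top height per corner (robust) before/after
for t in ("0","16"):
    f=load(f"top{t}.npz");P=pts(f);c=np.array([.528,.260]);y=np.radians(-11.17);R=np.array([[np.cos(y),-np.sin(y)],[np.sin(y),np.cos(y)]])
    q=(P[...,:2]-c)@R;o=[]
    for sx in (1,-1):
        for sy in (1,-1):
            m=(abs(q[...,0]-sx*.085)<.025)&(abs(q[...,1]-sy*.115)<.025)&(abs(P[...,2]-.17)<.03);o.append((sx,sy,int(m.sum()),round(float(np.median(P[m][:,2])) if m.any() else 0,4)))
    print(t,o)
a=load("side0.npz");b=load("side16.npz")
d=cv2.absdiff(a["frame"],b["frame"]).max(-1);cv2.imwrite("pics/diff16.png",d)
E
```

```text
17.1333 [ 0.40258603 -0.05616563  0.22610793] [-0.0617148   0.70647864 -0.02515988]
0 ((0.5279417634010315, 0.26014015078544617), (0.2967558205127716, 0.23780576884746552), 78.82672119140625) 9185 plane slope mm/m [ -45.59 -211.5 ] z 0.1743
16 ((0.5276700258255005, 0.26015689969062805), (0.2975851595401764, 0.23758822679519653), 79.02218627929688) 9206 plane slope mm/m [ -55.81 -259.63] z 0.1754
[240 190  33  18 444] ctr [ 0.6037 -0.0392] L,w [0.0962 0.0454] heading 81.7 foot right -0.0294 foot ahead of tip 0.0756 tail [ 0.5922 -0.1184]
[211 198  30  23 415] ctr [0.5731 0.0567] L,w [0.093  0.0447] heading 66.5 foot right -0.0029 foot ahead of tip -0.0133 tail [ 0.5412 -0.0167]
0 [(1, 1, 317, 0.1708), (1, -1, 326, 0.1703), (-1, 1, 331, 0.1703), (-1, -1, 331, 0.17)]
16 [(1, 1, 326, 0.1705), (1, -1, 328, 0.1701), (-1, 1, 332, 0.1705), (-1, -1, 328, 0.1703)]
```

View pics/c16.png

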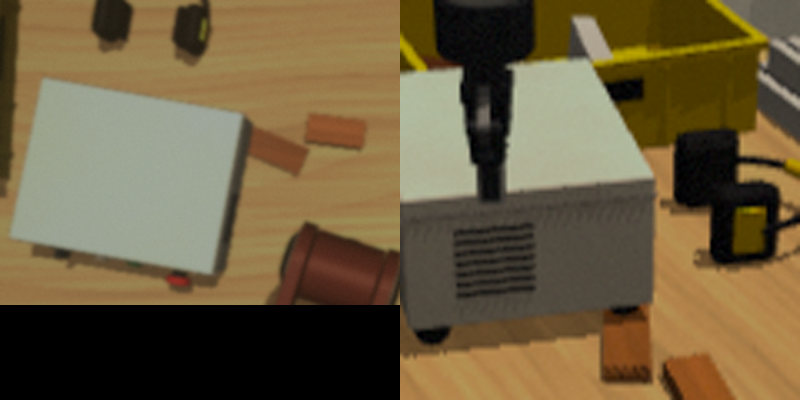

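```bash
python3 -c "
from plant import ticket; print(ticket.job_done())"
```

```text
the job is handed in; nothing more can be done
None
```

The wedge is snug under the short foot, the box did not rock when I pressed that corner, and the job was handed in after about 17 s of robot time.

**What I did**
- I steered the wedge with side nudges, then pushed it thin end first under the foot from the tail.
- I stopped pushing at about 5.3 N. The tip is then roughly 46 mm past the foot's centre, by estimate from the tool position.
- I pressed the top of the box at that corner up to about 12–13 N, then withdrew the arm until it touched nothing.

**Last checks**
- **Rocking:** between about 3.6 N and 13 N of press the corner moved only about 0.2 mm, so no second push was needed.
- **Box:** its position changed by less than 0.5 mm and its yaw by 0.2°, which is within measurement noise. All four top corners read between 170.1 and 170.5 mm.
- **Offcut:** it did not move. I did not re-measure the other bystanders individually, but nothing was touched.

**What disagreed or went less cleanly**
- The visible fingertips sit about 28–30 mm above the reported tool point. My first side push therefore passed over the wedge without touching it; I then worked from the measured tip height.
- The wedge went in about 12° off square to the box's side (heading 66.5°) to keep clear of the offcut. Its axis passes about 3 mm from the foot's centre.
- The press carried about 3–5 N of sideways force, but the box did not shift.
- A whole-top tilt fit gave nonsense values because its mask took in other objects, so I used the corner heights instead.

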